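# Find and open the socket hatch in a bone lab's bench duct

## Robot

A 7-joint arm with a two-finger parallel gripper is mounted at the origin on the work surface. World frame = base frame: x ahead of the robot, y to its left, z up, the work surface at z = 0. Lengths are in m, angles in rad, forces in N, time in s.
With the tool pointing down it reaches from about 0.425 to 0.925 m from the base axis. Payload 6.8 kg.
Tool frame: the origin (TCP) lies on the centre line of the jaws, within the pads' length; the fingertips stand bot.finger_overhang ahead of it and the grasp point (between the pads) lies 3 mm ahead of it (bot.finger_overhang is the distance from the TCP to the fingertips, in m); z points along the fingers, y is the direction in which the jaws open and shut (so a half turn about z gives the same grasp; the last joint's range is limited). The gripper opens to 85 mm and grips with 20 to 120 N. Pads are 22 mm wide; open, the fingers measure 114 mm over their backs; the gripper's body (76 mm by 85 mm) begins 54 mm behind the grasp point. The pads swing forward as they close: fully open they stand 13 mm farther back than shut.
Start: joints at [-1.368, 0.477, 0.022, 1.555, -0.011, 1.109, -0.083], TCP at [0.206, 0.643, 0.253] pointing down, gripper open.
Joint ranges: [-2.96, 2.96], [-0.34, 2.1], [-1.41, 1.46], [0.24, 2.44], [-1.37, 4.51], [0.17, 1.92], [-2.96, 2.96]. Speed limits (rad/s): [2.39, 2.39, 3.14, 3.14, 3.14, 3.14, 3.14].

## Interface

Orientations are given as a unit quaternion [w, x, y, z].
In Python, from station import bot gives the robot as it stands.
- The arm moves only by the tool drive_tool, never from a script. Its argument "increments" is text: rows parted by semicolons, each of 4 numbers parted by spaces: the shift along the world's x, y, z in m, then the turn about the world's z in rad. In form: tx ty tz spin; .... A call has 1 to 12 rows; each row shifts and turns the commanded pose from where the row before left it; what a row does not reach is not made up. A row lasts 1/12 s, in which the tool goes at most 41.7 mm and 7.16 degrees, less where a joint would pass 70% of its speed; a pose out of reach is approached as far as the arm can. A call is refused whole if a number of a shift passes 0.0417 or a number of a turn 0.125, either way. A call with a gripper value outside its range is refused whole. "grip" is the opening, from 0 (shut) to 1 (fully open), set as the call begins (left out, the last holds). The fingers move at their own pace and stop on an object; "squeeze" is the grip in N (left out, the last holds). Time passes only in rows, so rows that do not move let the fingers close. It gives the time, the measured TCP pose, the force and the opening at its end, in the units of the state.
- bot.get_obs(): the state, without advancing time (a new reading comes with each control period).
- bot.read_camera(name): name is "scene" or "top" or "wrist"; returns the picture (420x560x3 uint8, red, green, blue); there is no depth.
- bot.calibration(name): a dict with "fx", "fy", "cx", "cy" (pixels), "camera_from_world" (4x4, takes a point from world to camera coordinates). Camera axes: x right, y down, z forward; pixel columns grow to the right and rows downward; lengths in m; the calibration is good to about 2 mm. A picture is of the moment at which its call begins: read the wrist's pose just before it. calibration takes no time and is no camera call; for the wrist camera it gives the pose at the moment of the call.
- bot.hand_in(): hands the job in, once; it reports no verdict.
The state is a dict: "t": time; "q": joint angles; "joint_vel": joint speeds; "joint_torque": joint torques, N m; "eef_pos": TCP position; "tool_rot": TCP orientation; "contact_force": force on the tool from outside, world axes, zero at the start; "torque": the same for the moment, N m; "gripper_width": opening from 0.0 (shut) to 1.0 (fully open).
Only numpy, scipy, OpenCV 4.12 (cv2) and the standard library are available. Lean on these libraries where they do the work, as an engineer would, in place of code of your own. Each camera call takes 0.05 s, during which the arm holds its last target.

## Task

One of the four look-alike covers on the grey bench service duct is the pivoting hatch over the sockets; the other three are blanks clipped down. With the fingertips press gently on the ribbed far edge of one cover after another until you find the one that rocks, then push that cover up and over past upright until it leans back on its stop, and leave it standing open, untouched. Do not force any cover, and leave the jar, tool cup, bone and caliper where they are.

Things in the scene. Friction and masses are not known exactly. Their poses are not given: they have to be found in the camera images.
- duct: grey sheet-metal bench service duct, fixed to the bench, 180 (x) by 568 (y) by 110 mm high; origin under its centre, x across it away from the robot, y along the row of covers. Fixed strips 24 mm wide along its near and far top edges, closed caps 61 mm long at the ends; hollow under the covers, 80 mm free depth
- cover_1 (a point): centre of the top face of the rightmost (-y end) cover. Four like aluminium plates, 130 (x) by 104 (y) by 4 mm, flush with the duct top at z = 110 mm, 112 mm apart. x points to the cover's far edge, z up. Pressing ribs (three, black rubber, 60 mm long, 1 mm high) lie 41 to 55 mm from the centre towards +x. The point is fixed to the duct, it does not tilt
- cover_2 (a point): centre of the top face of the second from right cover. Four like aluminium plates, 130 (x) by 104 (y) by 4 mm, flush with the duct top at z = 110 mm, 112 mm apart. x points to the cover's far edge, z up. Pressing ribs (three, black rubber, 60 mm long, 1 mm high) lie 41 to 55 mm from the centre towards +x. The point is fixed to the duct, it does not tilt
- cover_3 (a point): centre of the top face of the third from right cover. Four like aluminium plates, 130 (x) by 104 (y) by 4 mm, flush with the duct top at z = 110 mm, 112 mm apart. x points to the cover's far edge, z up. Pressing ribs (three, black rubber, 60 mm long, 1 mm high) lie 41 to 55 mm from the centre towards +x. The point is fixed to the duct, it does not tilt
- cover_4 (a point): centre of the top face of the leftmost (+y end) cover. Four like aluminium plates, 130 (x) by 104 (y) by 4 mm, flush with the duct top at z = 110 mm, 112 mm apart. x points to the cover's far edge, z up. Pressing ribs (three, black rubber, 60 mm long, 1 mm high) lie 41 to 55 mm from the centre towards +x. The point is fixed to the duct, it does not tilt
- hatch (a joint): tilt of the one pivoting cover, rad; not telling which it is. 0 flush, 1.9 fully open on its stop. Pivot line along y, 20 mm from the cover's centre towards +x, 2 mm below the top. 3 to 7 N on the ribs tips the far edge into the duct, the near edge up. Stiff pivots hold it at any angle. The blanks give up to 2 mm straight down (10 N), then are rigid, and spring back
- jar: bystander: small specimen jar, 34 mm across, 48 mm high, standing on the cap at the duct's +y end; origin at the centre of its base
- tool_cup: bystander: steel cup 68 mm across and 95 mm high with picks and brushes up to 165 mm, on the bench beside the duct; origin at the centre of its base
- long_bone: bystander: brown long bone, about 200 mm long, 60 mm wide and 32 mm high, lying on the bench; origin on the bench under its middle, x along it
- caliper: bystander: steel sliding caliper, 190 mm long and 9 mm high, lying on the bench beyond the duct; origin under the middle of its beam, x along it
Not all that is in view belongs to the job. Leave any blue, green or pink look-alike of the part that bears hatch alone.

How it is judged:
On the way:
1. the pivoting cover has been pressed and has rocked (value of joint hatch above 0.1 rad), for 0.1 s.
At the end, for the whole second after the job is handed in: the pivoting cover stands open past upright (tilt over 1.7 rad, its stop is at 1.9) and at rest; jar, tool cup, bone and caliper are within 20 mm of where they began (value of joint hatch above 1.7 rad and velocity of joint hatch between -0.05 and 0.05 rad/s and distance of each of jar, tool_cup, long_bone, caliper from where it was at the start of the episode below 0.02 m); the robot touches nothing.
It fails at once if the jar, tool cup, bone or caliper is lifted, carried, tipped or pushed aside (over 20 mm) ((distance of jar from where it was at the start of the episode above 0.02 m or angle between jar's own z axis and vertical above 0.35 rad) or (distance of tool_cup from where it was at the start of the episode above 0.02 m or angle between tool_cup's own z axis and vertical above 0.35 rad) or distance of long_bone from where it was at the start of the episode above 0.02 m or distance of caliper from where it was at the start of the episode above 0.02 m).
It fails at once if a cover or the duct is forced (the fingers or arm press on anything with more than 45 N) (contact force between any of the fingers, the arm and anything else above 45 N).
It also fails if it takes over 54 s, if anything falls off the work surface, if the arm or the gripper's body presses on something with over 40 N, if the wrist force passes 120 N, or if a joint passes its speed limit or range.

## Working session

There is one attempt and no reset: what is moved stays moved. The work goes in short steps, Python scripts to look and compute and a tool call to move; the robot and the scene stay as the last step left them, time stands still between calls to the robot, and variables do not carry over. Pictures are saved under pics/ and viewed, and the job is handed in when it is done.

Besides the shell and the picture viewer there is one more tool, called after ">>>" by a JSON object that holds its "op" and its "data", one argument or row to a line. drive_tool: Moves the arm, as the interface text tells. Its arguments: {"type":"object","properties":{"increments":{"type":"string"},"grip":{"type":"number"},"squeeze":{"type":"number"}},"required":["increments"]}

```bash
mkdir -p pics
python3 - <<'E'
from station import bot
import cv2
o=bot.get_obs();print(o, bot.finger_overhang)
for n in("scene","top"):
    im=bot.read_camera(n);cv2.imwrite(f"pics/{n}0.png",im[:,:,::-1]);c=bot.calibration(n);print(n,c)
E
```

```text
{'t': 0.0, 'q': array([-1.36810325,  0.47778396,  0.02232637,  1.55642041, -0.0114793 ,
        1.1093117 , -0.08311973]), 'joint_vel': array([ 3.22305223e-03, -3.47363807e-04,  3.91409731e-04,  9.02944996e-05,
       -1.20539314e-04, -9.26138375e-05,  9.23801905e-04]), 'joint_torque': array([-5.16722284e-04, -5.96446073e+01,  1.60778783e+00, -2.81201559e+01,
        1.25035390e-02,  9.11889510e-03,  1.34228975e-07]), 'eef_pos': array([0.20626704, 0.64214527, 0.25234936]), 'tool_rot': array([-6.67911203e-05,  1.54760301e-01,  9.87951640e-01, -8.95174266e-04]), 'contact_force': array([0.33556647, 0.42427109, 0.16131437]), 'torque': array([ 0.00017078, -0.00847741, -0.04272195]), 'gripper_width': 1.0024333691650185} 0.022
scene {'fx': 508.42084410306717, 'fy': 508.42084410306717, 'cx': 273.12976379930603, 'cy': 210.19998360336143, 'camera_from_world': array([[-0.5668288 ,  0.82375895,  0.01123891,  0.31152641],
       [ 0.56452278,  0.39831189, -0.72295343, -0.26333737],
       [-0.60001595, -0.4034462 , -0.69080534,  1.76998482],
       [ 0.        ,  0.        ,  0.        ,  1.        ]])}
top {'fx': 504.52883492784736, 'fy': 504.52883492784736, 'cx': 281.54118225729894, 'cy': 213.51000192744553, 'camera_from_world': array([[ 5.53470176e-02, -9.98466393e-01,  1.25259450e-03,
         7.18005268e-03],
       [-9.73784377e-01, -5.42559764e-02, -2.20907847e-01,
         5.60719406e-01],
       [ 2.20637022e-01,  1.10068336e-02, -9.75293881e-01,
         1.63412800e+00],
       [ 0.00000000e+00,  0.00000000e+00,  0.00000000e+00,
         1.00000000e+00]])}
```

View pics/scene0.png

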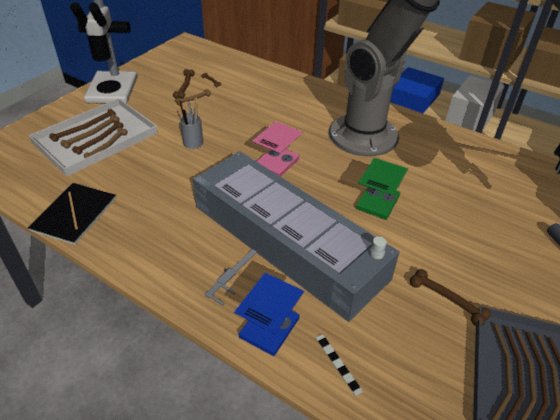

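View pics/top0.png

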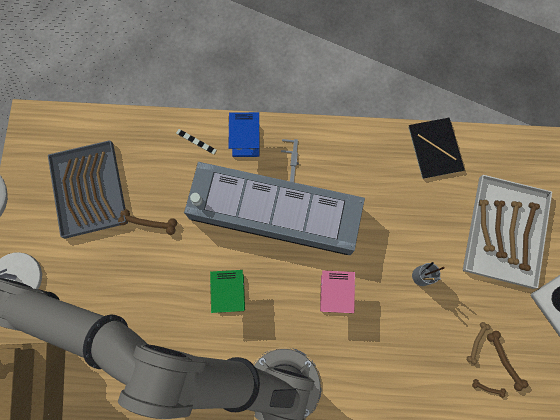

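The top view shows the duct, with covers near px (225,194), (257,202), (290,209) and (323,215). The ribs are on the far (upper) side, the jar is at (195,198), the caliper at (293,155), the bone at (150,223) and the cup at (427,274). Next I'll measure the covers.

```bash
cat > h.py <<'E'
import numpy as np,cv2
from station import bot
def ray(c,u,v,z):
    M=c["camera_from_world"];R=M[:3,:3];t=M[:3,3]
    C=-R.T@t;d=R.T@np.array([(u-c["cx"])/c["fx"],(v-c["cy"])/c["fy"],1])
    return C+d*(z-C[2])/d[2]
def proj(c,P):
    M=c["camera_from_world"];p=M[:3,:3]@np.array(P)+M[:3,3]
    return p[0]/p[2]*c["fx"]+c["cx"],p[1]/p[2]*c["fy"]+c["cy"]
E
python3 - <<'E'
from h import *
im=cv2.imread("pics/top0.png")
for p in [(225,205),(257,210),(290,215),(323,222),(200,215),(345,225)]: print(p,im[p[1],p[0]])
big=cv2.resize(im[140:270,170:380],None,fx=3.8,fy=3.8,interpolation=cv2.INTER_CUBIC);cv2.imwrite("pics/crop.png",big)
c=bot.calibration("top")
m=(im.min(2)>125)&((im.max(2).astype(int)-im.min(2))<45)
m=m.astype(np.uint8)*255; m[:150]=0;m[260:]=0;m[:,:180]=0;m[:,370:]=0
cs,_=cv2.findContours(m,cv2.RETR_EXTERNAL,cv2.CHAIN_APPROX_NONE)
for k in cs:
    if cv2.contourArea(k)<200: continue
    W=np.array([ray(c,*q[0],0.11)[:2] for q in k],np.float32)
    print(cv2.minAreaRect(W), cv2.contourArea(k))
E
```

```text
(225, 205) [162 152 151]
(257, 210) [160 148 145]
(290, 215) [160 146 147]
(323, 222) [160 146 144]
(200, 215) [119 112 101]
(345, 225) [122 113 104]
((0.5471553206443787, -0.10179062187671661), (0.10280604660511017, 0.13213512301445007), 80.70698547363281) 1142.5
((0.5657665133476257, 0.00855298712849617), (0.10263726860284805, 0.13165250420570374), 80.4259033203125) 1133.5
((0.5844119191169739, 0.11913277208805084), (0.10283873975276947, 0.13174010813236237), 80.50930786132812) 1108.0
((0.6046947836875916, 0.2291961908340454), (0.10169906169176102, 0.1280267983675003), 80.57048797607422) 1067.5
```

View pics/crop.png

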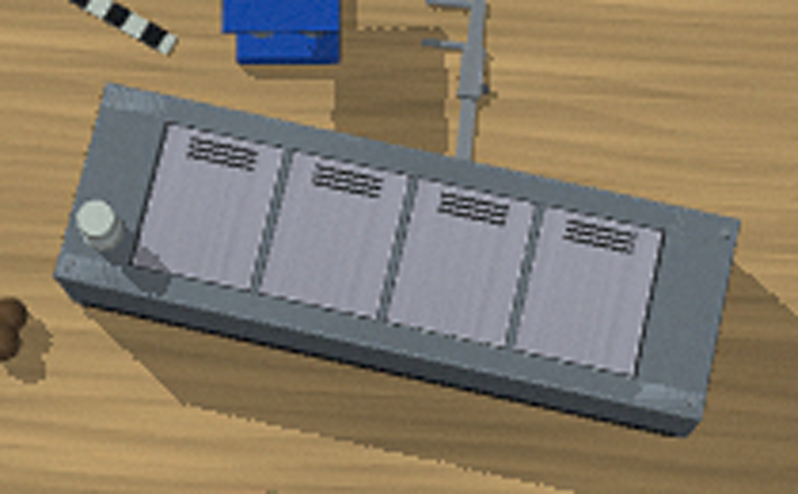

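>>> {"op": "drive_tool", "data": {
  "increments": ".028 -.0265 0 .012;.028 -.0265 0 .012;.028 -.0265 0 .012;.028 -.0265 0 .012;.028 -.0265 0 .012;.028 -.0265 0 .012;.028 -.0265 0 .012;.028 -.0265 0 .012;.028 -.0265 0 .012;.028 -.0265 0 .012;.028 -.0265 0 .012;.028 -.0265 0 .012",
  "grip": 0
}}

```text
t: 1.1
eef_pos: [0.5433, 0.323, 0.253]
tool_rot: [-0.0, 0.083, 0.997, -0.0]
contact_force: [0.6, 0.3, 0.1]
gripper_width: -0.003
```

>>> {"op": "drive_tool", "data": {
  "increments": ".027 -.0255 0 0;.027 -.0255 0 0;.027 -.0255 0 0;.027 -.0255 0 0;0 0 -.035 0;0 0 -.035 0;0 0 -.03 0;0 0 0 0;0 0 0 0"
}}

```text
t: 1.85
eef_pos: [0.6491, 0.2223, 0.1517]
tool_rot: [-0.002, 0.083, 0.997, -0.001]
contact_force: [0.0, 0.4, -0.3]
gripper_width: 0.002
```

Run:
```python
from h import *
for n in("scene","wrist"):
    im=bot.read_camera(n);cv2.imwrite(f"pics/{n}1.png",im[:,:,::-1])
o=bot.get_obs();print(o['t'],o['eef_pos'],o['contact_force'])
c=bot.calibration("scene");print(proj(c,o['eef_pos']-[0,0,.022]), proj(c,[.651,.221,.111]))
```

```text
1.95 [0.65155937 0.22316672 0.15532994] [ 0.5488069  -0.07018749  1.22457012]
(np.float64(327.305562318497), np.float64(251.39592666434743)) (np.float64(325.8428206188793), np.float64(257.1008007885721))
```

View pics/scene1.png

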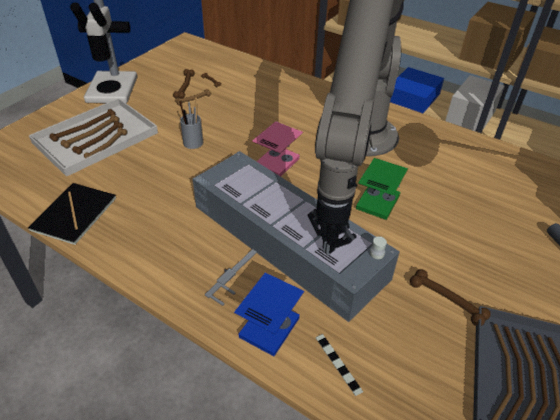

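View pics/wrist1.png

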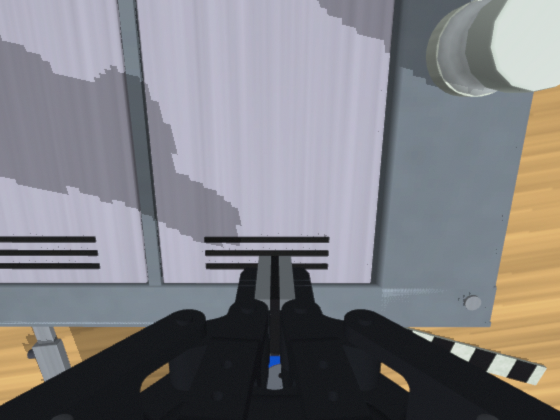

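The fingertips are centred above cover 4's ribs (wrist picture, tips near (275,260)). Now I'll press in small steps.

>>> {"op": "drive_tool", "data": {
  "increments": "0 0 -.006 0;0 0 -.006 0;0 0 -.004 0;0 0 0 0"
}}

```text
t: 2.28
eef_pos: [0.65, 0.2227, 0.1367]
tool_rot: [-0.0, 0.083, 0.997, -0.0]
contact_force: [-0.1, 0.3, -1.0]
gripper_width: -0.001
```

>>> {"op": "drive_tool", "data": {
  "increments": "0 0 -.002 0;0 0 0 0"
}}

```text
t: 2.45
eef_pos: [0.6503, 0.2227, 0.1351]
tool_rot: [-0.0, 0.083, 0.997, -0.0]
contact_force: [-0.2, -1.0, 0.4]
gripper_width: -0.002
```

>>> {"op": "drive_tool", "data": {
  "increments": "0 0 -.0015 0;0 0 0 0"
}}

```text
t: 2.62
eef_pos: [0.6504, 0.2226, 0.1337]
tool_rot: [-0.0, 0.083, 0.997, -0.0]
contact_force: [-0.0, -0.2, 0.0]
gripper_width: -0.0
```

>>> {"op": "drive_tool", "data": {
  "increments": "0 0 -.001 0;0 0 0 0"
}}

```text
t: 2.78
eef_pos: [0.6504, 0.2227, 0.1327]
tool_rot: [-0.0, 0.083, 0.997, -0.0]
contact_force: [-0.7, -0.1, 1.1]
gripper_width: -0.001
```

>>> {"op": "drive_tool", "data": {
  "increments": "0 0 -.001 0;0 0 0 0"
}}

```text
t: 2.95
eef_pos: [0.6506, 0.2227, 0.1319]
tool_rot: [0.0, 0.083, 0.997, 0.0]
contact_force: [-0.3, -0.4, 2.0]
gripper_width: -0.002
```

>>> {"op": "drive_tool", "data": {
  "increments": "0 0 -.001 0;0 0 0 0"
}}

```text
t: 3.12
eef_pos: [0.6506, 0.2227, 0.1312]
tool_rot: [0.0, 0.083, 0.997, 0.0]
contact_force: [-1.0, -1.0, 4.4]
gripper_width: -0.0
```

>>> {"op": "drive_tool", "data": {
  "increments": "0 0 -.001 0;0 0 0 0"
}}

```text
t: 3.28
eef_pos: [0.6506, 0.2227, 0.1305]
tool_rot: [0.0, 0.083, 0.997, 0.0]
contact_force: [-3.2, -0.6, 7.8]
gripper_width: -0.005
```

>>> {"op": "drive_tool", "data": {
  "increments": "0 0 -.001 0;0 0 0 0"
}}

```text
t: 3.45
eef_pos: [0.6506, 0.2227, 0.1301]
tool_rot: [0.0, 0.083, 0.997, 0.0]
contact_force: [-3.2, -0.9, 10.1]
gripper_width: -0.002
```

Cover 4 resists with force rising steadily past 7 N, so it is a blank. On to cover 3.

>>> {"op": "drive_tool", "data": {
  "increments": "0 0 .02 0;-.0065 -.037 0 0;-.0065 -.037 0 0;-.0065 -.037 0 0;0 0 -.008 0;0 0 -.005 0;0 0 -.002 0;0 0 0 0"
}}

```text
t: 4.12
eef_pos: [0.6305, 0.1134, 0.1329]
tool_rot: [-0.001, 0.082, 0.997, 0.0]
contact_force: [-0.2, 0.8, -0.7]
gripper_width: -0.004
```

>>> {"op": "drive_tool", "data": {
  "increments": "0 0 -.002 0;0 0 0 0"
}}

```text
t: 4.28
eef_pos: [0.6311, 0.1136, 0.1318]
tool_rot: [0.0, 0.082, 0.997, 0.001]
contact_force: [-0.4, 1.5, 2.0]
gripper_width: -0.001
```

>>> {"op": "drive_tool", "data": {
  "increments": "0 0 -.001 0;0 0 0 0"
}}

```text
t: 4.45
eef_pos: [0.6312, 0.1134, 0.1313]
tool_rot: [0.0, 0.083, 0.997, 0.001]
contact_force: [-0.7, 3.7, 4.2]
gripper_width: 0.002
```

>>> {"op": "drive_tool", "data": {
  "increments": "0 0 -.001 0;0 0 0 0"
}}

```text
t: 4.62
eef_pos: [0.6313, 0.1132, 0.1306]
tool_rot: [0.0, 0.083, 0.997, 0.001]
contact_force: [-1.0, 3.5, 6.2]
gripper_width: 0.004
```

>>> {"op": "drive_tool", "data": {
  "increments": "0 0 -.001 0;0 0 0 0"
}}

```text
t: 4.78
eef_pos: [0.6313, 0.1132, 0.1301]
tool_rot: [0.0, 0.083, 0.997, 0.001]
contact_force: [-2.6, 3.1, 8.5]
gripper_width: 0.004
```

>>> {"op": "drive_tool", "data": {
  "increments": "0 0 -.001 0;0 0 0 0"
}}

```text
t: 4.95
eef_pos: [0.6314, 0.1132, 0.13]
tool_rot: [0.001, 0.083, 0.997, 0.001]
contact_force: [-5.3, 1.8, 14.8]
gripper_width: 0.002
```

Cover 3 is also a blank: 15 N and bottomed out. On to cover 2.

>>> {"op": "drive_tool", "data": {
  "increments": "0 0 .02 0;-.0065 -.037 0 0;-.0065 -.037 0 0;-.0065 -.037 0 0;0 0 -.008 0;0 0 -.005 0;0 0 -.002 0;0 0 0 0"
}}

```text
t: 5.62
eef_pos: [0.6112, 0.0018, 0.1321]
tool_rot: [-0.001, 0.082, 0.997, 0.0]
contact_force: [0.5, -0.6, -0.5]
gripper_width: -0.003
```

>>> {"op": "drive_tool", "data": {
  "increments": "0 0 -.002 0;0 0 0 0"
}}

```text
t: 5.78
eef_pos: [0.6117, 0.0022, 0.1308]
tool_rot: [0.0, 0.082, 0.997, 0.0]
contact_force: [0.1, 0.3, 1.1]
gripper_width: 0.0
```

>>> {"op": "drive_tool", "data": {
  "increments": "0 0 -.001 0;0 0 0 0"
}}

```text
t: 5.95
eef_pos: [0.6118, 0.002, 0.1301]
tool_rot: [0.0, 0.083, 0.997, 0.0]
contact_force: [-0.0, 2.3, 2.3]
gripper_width: 0.002
```

>>> {"op": "drive_tool", "data": {
  "increments": "0 0 -.001 0;0 0 0 0"
}}

```text
t: 6.12
eef_pos: [0.6118, 0.0017, 0.129]
tool_rot: [0.0, 0.083, 0.997, 0.0]
contact_force: [0.1, 2.7, 2.8]
gripper_width: -0.002
```

>>> {"op": "drive_tool", "data": {
  "increments": "0 0 -.001 0;0 0 0 0"
}}

```text
t: 6.28
eef_pos: [0.6119, 0.0011, 0.128]
tool_rot: [0.0, 0.083, 0.997, 0.0]
contact_force: [0.4, 3.2, 3.7]
gripper_width: -0.004
```

Cover 2 is giving way with little force, so I'll keep going.

>>> {"op": "drive_tool", "data": {
  "increments": "0 0 -.002 0;0 0 -.002 0;0 0 0 0"
}}

```text
t: 6.53
eef_pos: [0.6115, 0.0005, 0.1235]
tool_rot: [0.0, 0.083, 0.997, -0.0]
contact_force: [1.9, 1.3, 2.1]
gripper_width: 0.002
```

>>> {"op": "drive_tool", "data": {
  "increments": "0 0 -.003 0;0 0 -.003 0;0 0 0 0"
}}

```text
t: 6.78
eef_pos: [0.6112, 0.0, 0.1171]
tool_rot: [-0.0, 0.084, 0.997, -0.0]
contact_force: [1.3, 0.9, 0.5]
gripper_width: -0.001
```

>>> {"op": "drive_tool", "data": {
  "increments": "0.001 0 -.004 0;0.001 0 -.004 0;0 0 0 0"
}}

```text
t: 7.03
eef_pos: [0.6134, 0.0002, 0.1088]
tool_rot: [-0.0, 0.083, 0.997, -0.0]
contact_force: [1.3, -0.6, 0.1]
gripper_width: -0.005
```

>>> {"op": "drive_tool", "data": {
  "increments": "0 0 -.004 0;0 0 -.003 0;0 0 0 0"
}}

```text
t: 7.28
eef_pos: [0.613, 0.0007, 0.1019]
tool_rot: [-0.001, 0.083, 0.997, -0.0]
contact_force: [1.8, -0.3, 0.3]
gripper_width: -0.0
```

Run:
```python
from h import *
for n in("scene","wrist"):
    im=bot.read_camera(n);cv2.imwrite(f"pics/{n}2.png",im[:,:,::-1])
im=cv2.imread("pics/scene2.png")[130:330,170:420];cv2.imwrite("pics/s2.png",cv2.resize(im,None,fx=3,fy=3))
```

```text
(no output)
```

View pics/s2.png

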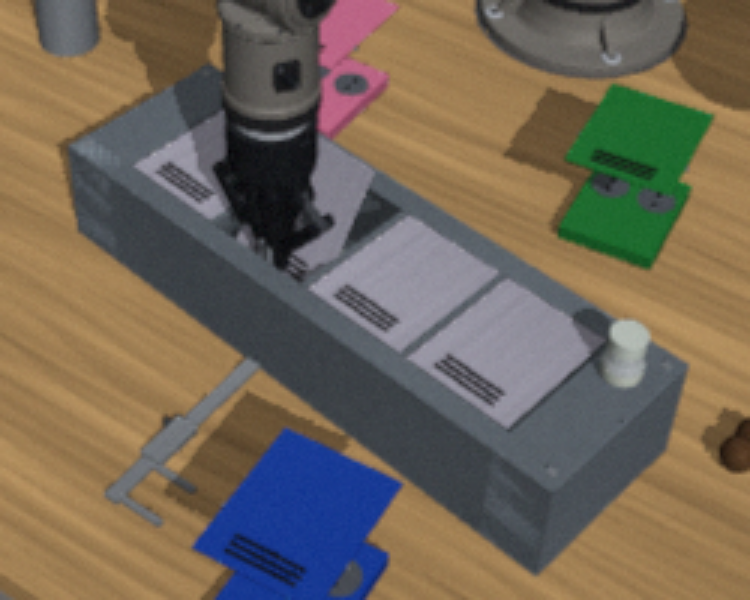

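View pics/wrist2.png

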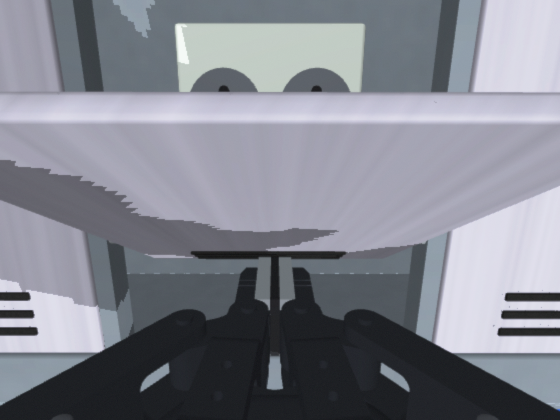

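Cover 2 is the hatch and is now tilted about 1 rad, with the sockets visible behind it. I'll lift off, go over to the near side and descend to behind the raised edge.

>>> {"op": "drive_tool", "data": {
  "increments": "0 0 .02 0;0 0 .04 0;0 0 .04 0;0 0 .035 0;-.037 .0065 0 0;-.037 .0065 0 0;-.04 .0065 0 0;0 0 -.03 0;0 0 -.03 0;0 0 0 0"
}}

```text
t: 8.22
eef_pos: [0.4951, 0.0202, 0.1739]
tool_rot: [-0.004, 0.083, 0.997, -0.001]
contact_force: [-1.6, -1.2, -0.5]
gripper_width: -0.0
```

Run:
```python
from h import *
for n in("scene","wrist"):
    im=bot.read_camera(n);cv2.imwrite(f"pics/{n}3.png",im[:,:,::-1])
im=cv2.imread("pics/scene3.png")[130:330,170:420];cv2.imwrite("pics/s3.png",cv2.resize(im,None,fx=3,fy=3))
```

```text
(no output)
```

View pics/s3.png

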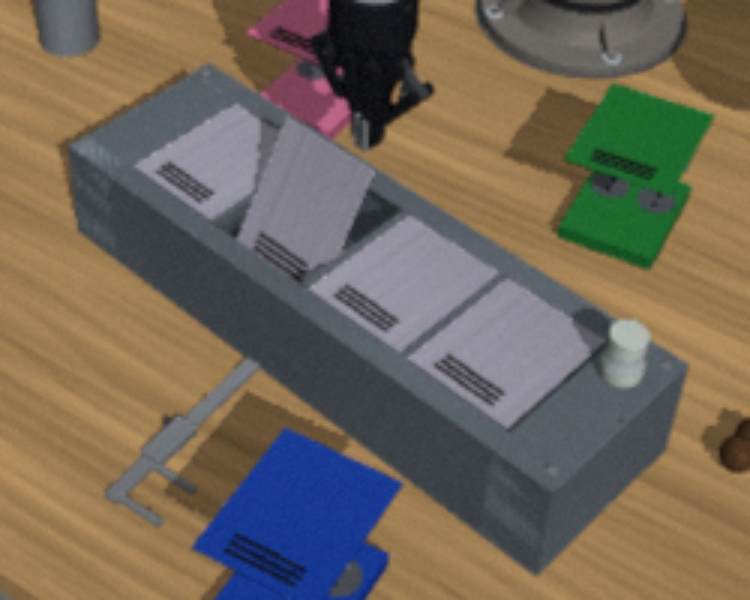

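View pics/wrist3.png

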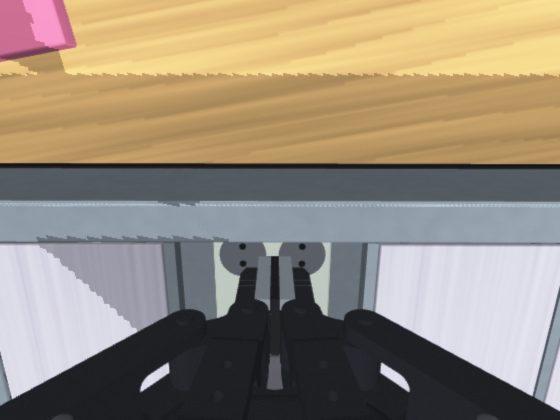

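Run:
```python
from h import *
c=bot.calibration("scene");ex=np.array([.9855,-.17,0]);ey=np.array([.17,.9855,0]);C=np.array([.5655,.0087,.108])
for th in(.6,.7,.8,.9,1.,1.1):
    E=C+ex*(.02-.085*np.cos(th))+[0,0,.085*np.sin(th)+.002]
    print(th,E.round(3),proj(c,E-ey*.052),proj(c,E+ey*.052))
```

```text
0.6 [0.516 0.017 0.158] (np.float64(272.2998082052356), np.float64(171.32657721343634)) (np.float64(300.96413499889593), np.float64(189.3884888164338))
0.7 [0.521 0.016 0.165] (np.float64(270.9835183143789), np.float64(170.22969457223905)) (np.float64(299.7566163440625), np.float64(188.34954378400414))
0.8 [0.527 0.015 0.171] (np.float64(269.4805097343142), np.float64(169.38946848383378)) (np.float64(298.3553140778779), np.float64(187.57760386776243))
0.9 [0.533 0.014 0.177] (np.float64(267.80314013295583), np.float64(168.81866941895657)) (np.float64(296.7713175617852), np.float64(187.08508979627499))
1.0 [0.54  0.013 0.182] (np.float64(265.9660532169438), np.float64(168.52756483958163)) (np.float64(295.01807317888733), np.float64(186.88180462223352))
1.1 [0.547 0.012 0.186] (np.float64(263.9861347551578), np.float64(168.52363229817362)) (np.float64(293.1113636933152), np.float64(186.97463775015692))
```

Tilt is about 1.0 rad, with the raised edge at about x 0.540, z 0.182. Pushing along +x with a slight rise.

>>> {"op": "drive_tool", "data": {
  "increments": ".008 -.0014 0 0;.008 -.0014 0 0;.008 -.0014 0 0;.006 -.001 .001 0;.006 -.001 .003 0;.006 -.001 .003 0"
}}

```text
t: 8.82
eef_pos: [0.5421, 0.0128, 0.1851]
tool_rot: [-0.0, 0.083, 0.997, -0.0]
contact_force: [0.1, 1.0, -1.1]
gripper_width: 0.001
```

>>> {"op": "drive_tool", "data": {
  "increments": ".008 -.0014 .003 0;.008 -.0014 .003 0;.008 -.0014 .001 0"
}}

```text
t: 9.07
eef_pos: [0.5666, 0.0086, 0.1925]
tool_rot: [0.0, 0.083, 0.997, 0.0]
contact_force: [-0.5, 0.1, 0.9]
gripper_width: -0.001
```

>>> {"op": "drive_tool", "data": {
  "increments": ".008 -.0014 0 0;.008 -.0014 0 0;.008 -.0014 0 0"
}}

```text
t: 9.32
eef_pos: [0.5901, 0.0045, 0.1916]
tool_rot: [-0.0, 0.083, 0.997, -0.0]
contact_force: [-0.9, 0.4, -0.3]
gripper_width: 0.003
```

>>> {"op": "drive_tool", "data": {
  "increments": ".003 -.0005 0 0;.002 -.0004 0 0;0 0 0 0"
}}

```text
t: 9.57
eef_pos: [0.5937, 0.0038, 0.1915]
tool_rot: [-0.001, 0.083, 0.997, -0.0]
contact_force: [-3.5, -0.6, 1.6]
gripper_width: 0.004
```

>>> {"op": "drive_tool", "data": {
  "increments": ".002 -.0004 0 0;0 0 0 0"
}}

```text
t: 9.73
eef_pos: [0.594, 0.0038, 0.1913]
tool_rot: [-0.003, 0.083, 0.997, 0.0]
contact_force: [-10.3, 2.1, 6.9]
gripper_width: 0.0
```

>>> {"op": "drive_tool", "data": {
  "increments": ".002 -.0004 0 0;0 0 0 0"
}}

```text
t: 9.9
eef_pos: [0.5943, 0.0037, 0.1913]
tool_rot: [-0.005, 0.083, 0.997, 0.0]
contact_force: [-15.0, 1.7, 11.2]
gripper_width: 0.001
```

Run:
```python
from h import *
for n in("scene","wrist"):
    im=bot.read_camera(n);cv2.imwrite(f"pics/{n}4.png",im[:,:,::-1])
im=cv2.imread("pics/scene4.png")[130:330,170:420];cv2.imwrite("pics/s4.png",cv2.resize(im,None,fx=3,fy=3))
```

```text
(no output)
```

View pics/s4.png

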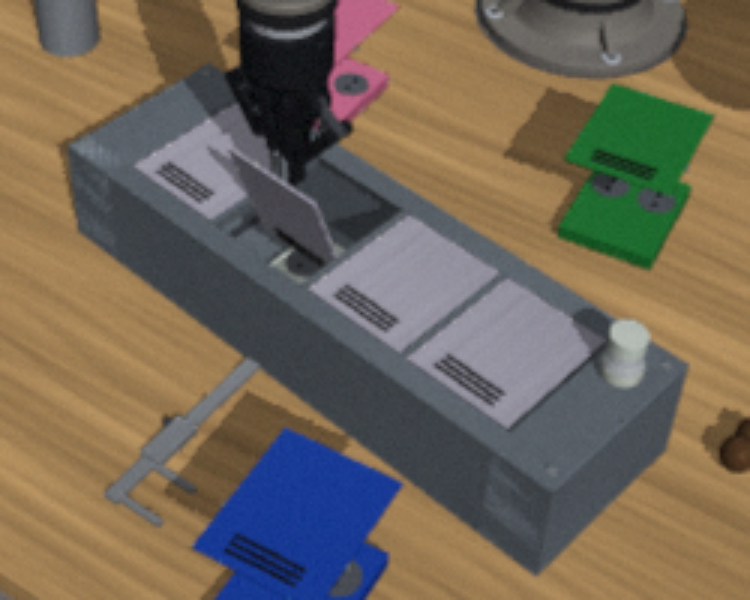

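The force rises sharply, so the cover is on its stop and leaning back past upright. I'll retreat towards the robot, then go up.

>>> {"op": "drive_tool", "data": {
  "increments": "-.005 .001 0 0;-.015 .0026 0 0;-.03 .005 0 0;-.03 .005 0 0;0 0 .03 0;0 0 .03 0;0 0 .03 0;0 0 0 0;0 0 0 0;0 0 0 0"
}}

```text
t: 10.83
eef_pos: [0.5184, 0.0164, 0.2816]
tool_rot: [0.0, 0.083, 0.997, 0.0]
contact_force: [0.1, -0.1, 0.1]
gripper_width: -0.002
```

Run:
```python
from h import *
for n in("scene","top"):
    im=bot.read_camera(n);cv2.imwrite(f"pics/{n}5.png",im[:,:,::-1])
im=cv2.imread("pics/scene5.png")[130:330,170:420];cv2.imwrite("pics/s5.png",cv2.resize(im,None,fx=3,fy=3))
o=bot.get_obs();print(o['t'],o['contact_force'])
c=bot.calibration("scene");ex=np.array([.9855,-.17,0]);ey=np.array([.17,.9855,0]);C=np.array([.5655,.0087,.108])
for th in(1.6,1.7,1.8,1.9):
    E=C+ex*(.02-.085*np.cos(th)+.002*np.sin(th))+[0,0,.085*np.sin(th)+.002*np.cos(th)]
    print(th,[((np.array(proj(c,E+s*ey*.052))-[170,130])*3).round(1) for s in(-1,1)])
```

```text
10.9333 [-1.01725736  0.03940275  0.32333747]
1.6 [array([246.4, 131.5]), array([334.2, 188.7])]
1.7 [array([239.3, 136.7]), array([327.1, 194.3])]
1.8 [array([232.3, 142.7]), array([320. , 200.7])]
1.9 [array([225.4, 149.3]), array([313. , 207.7])]
```

View pics/s5.png

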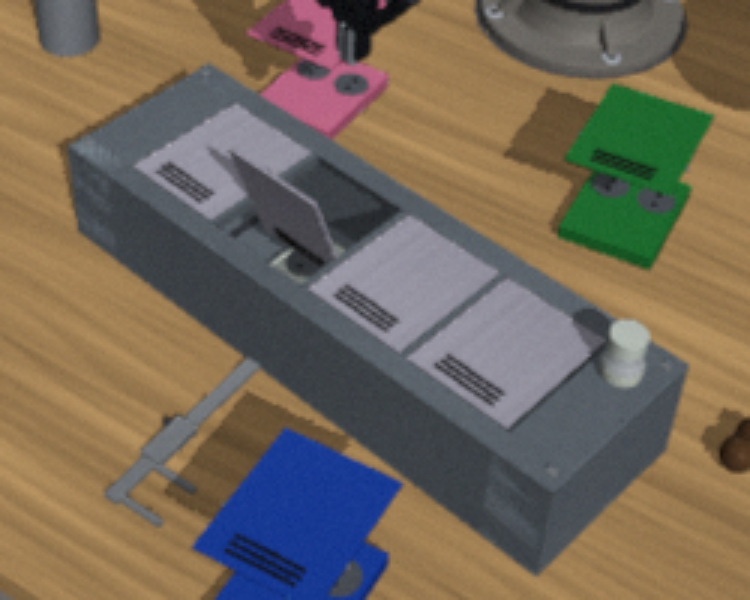

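View pics/top5.png

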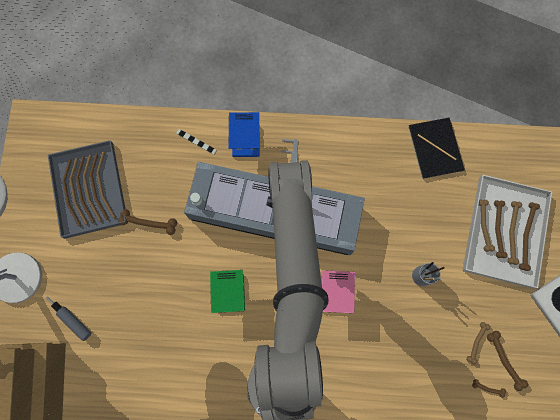

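```bash
python3 -c "
from station import bot
print(bot.hand_in())"
```

```text
the job is handed in; nothing more can be done
None
```

The pivoting hatch is cover 2, second from right. It now stands open on its stop, with nothing touching it, and the job is handed in at about 11 s of the 54 s allowed.

- **Finding it:** I pressed the ribs of covers 4, 3 and 2 in 1–2 mm steps. Covers 4 and 3 resisted like blanks, up to about 10 N and 15 N. Cover 2 gave way at under 4 N on the measured axis, so I never pressed cover 1.
- **Opening it:** I pressed cover 2's far edge down to a tilt of about 1 rad. From the near side I then pushed its raised edge over past upright until it met the stop. The measured force there rose to about 19 N, below the 45 N limit.
- **Last checks:** In the scene picture the open cover's top corners are where I would expect them at about 1.85–1.9 rad, and they did not move after I pulled away. The gripper was about 90 mm higher and back towards the robot, with measured contact force near zero. By eye, the jar, tool cup, bone and caliper look unmoved; I didn't measure their positions. The arm hid part of the top view.

No check failed or disagreed with another. `hand_in` reports no verdict, so the result is not confirmed.

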